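# Lock a sample bottle on the shaker with a hairpin clip

## Robot

A 7-joint arm with a two-finger parallel gripper is mounted at the origin on a cart in front of the work surface, level with it; the furniture and walls round the work are solid. World frame = base frame: x ahead of the robot, y to its left, z up, the work surface at z = 0. Lengths are in mm, angles in rad, forces in N, time in s.
With the tool pointing down it reaches from about 400 to 850 mm from the base axis. Payload 4.4 kg.
Tool frame: the origin (TCP) lies between the finger pads; the fingertips stand 19 mm ahead of it and the grasp point (between the pads) is the TCP; z points along the fingers, y is the line along which they close (so a half turn about z gives the same grasp; the last joint's range is limited). The gripper opens to 94 mm and grips with 3 to 60 N. Pads are 16 mm wide; open, the fingers measure 119 mm over their backs; the gripper's body (75 mm by 177 mm) begins 78 mm behind the grasp point.
Start: joints at [1.194, 0.628, 0.038, 1.517, -0.027, 0.996, -0.02], TCP at [198.811, -618.863, 224.478] pointing down, gripper open.
Joint ranges: [-3.06, 3.06], [-0.37, 2.12], [-1.25, 1.32], [0.18, 2.47], [-1.1, 4.24], [0.23, 1.98], [-2.94, 2.94]. Speed limits (rad/s): [2.57, 2.57, 3.14, 3.14, 3.14, 3.14, 3.14].

## Interface

Orientations are given as a unit quaternion [x, y, z, w].
In Python, from cell import manip gives the robot as it stands. The module is installed in compiled form; this text tells all that it offers.
- The arm moves only by the tool send_rows, never from a script. Its argument "deltas" is text: rows parted by semicolons, each of 4 numbers parted by spaces: the shift along the world's x, y, z each as a share of 80 mm, from -1 to 1, then the turn about the world's z as a share of 2 pi rad, from -1 to 1. In form: tx ty tz spin; .... A call has exactly 8 rows; each row is the pose to reach, as a shift and turn from the pose commanded when the call began, turning the shorter way round; what a row does not reach only later rows make up. A row lasts 1/8 s, in which the tool goes at most 62.5 mm and 10.7 degrees, less where a joint would pass 70% of its speed; a pose out of reach is approached as far as the arm can. A call with a number of a shift or a turn outside -1 to 1 is refused whole. A call with a gripper value outside its range is refused whole. "claw" is the opening, from -1 (shut) to 1 (fully open), set as the call begins (left out, the last holds). The fingers move at their own pace and stop on an object; the grip force is fixed at half the most. Time passes only in rows, so rows that repeat a pose let the fingers close, or fill a call up. It gives the time, the measured TCP pose, the force, the opening and the grip force at its end, in the units of the state.
- manip.get_obs(): the state, without advancing time (a new reading comes with each control period).
- manip.grab_frame(name): name is "scene" or "top"; returns the picture (400x640x3 uint8, blue, green, red); there is no depth.
- manip.camera_info(name): a dict with "fovy" (degrees; the focal length in pixels is half the picture's height over the tangent of half this angle, whatever the lens; pixels are square), "cx", "cy" (the principal point, pixels), "R" (3x3) and "t" (3): a world point X has camera coordinates R X + t. Camera axes: x right, y down, z forward; pixel columns grow to the right and rows downward; lengths in mm; the calibration is good to about 2 mm. A picture is of the moment at which its call begins. camera_info takes no time and is no camera call.
- manip.hand_in(): hands the job in; it is judged then, once.
The state is a dict: "t": time; "q": joint angles; "joint_vel": joint speeds; "joint_torque": joint torques, N m; "ee_pos": TCP position; "eef_rot": TCP orientation; "wrist_force": force on the tool from outside, world axes, zero at the start; "torque": the same for the moment, N m; "width": finger opening in mm; "grip_force": force on a finger pad.
Only numpy, scipy, OpenCV 4.12 (cv2) and the standard library are available. Lean on these libraries where they do the work, as an engineer would, in place of code of your own. Each camera call takes 0.05 s, during which the arm holds its last target. There are 200 camera calls.

## Task

Get the sample ready for shaking: stand the white bottle upright in the round nest on the shaker, swing the hold-down bar down over it until it is fully home with its forked end round the drilled post, then slide the straight leg of the hairpin clip through the cross hole of the post, above the bar, until the curved leg snaps round the post. Let go of everything and leave the other things on the bench where they are.

Things in the scene. Friction and masses are not known exactly. Their poses are not given: they have to be found in the camera images.
- shaker: Orbital shaker, white housing with an aluminium platform (172 x 226 mm, top 64 mm above the bench), fixed to the bench. Origin on the bench under the middle of the platform and of the nest; x points to its back (away from the robot), y along the hold-down bar from the hinge to the post (to the robot's left), z up.
- nest (a point): Centre of the floor of the round nest (a grey ring on the platform, inner diameter 54 mm, wall 4.5 mm, 18 mm high) in which the bottle stands. Same height as the platform top.
- post_hole (a point): Middle of the cross hole in the upright steel post, 75 mm from the nest on the shaker's +y side, 183 mm above the bench. The post is 18 mm thick and ends 14 mm above this point; the hole is 8 mm wide, 7.5 mm high, bevelled to about 11 mm at both mouths, and runs right through along the shaker's x. With the bar down, its top lies 13 mm below this point. Free space in front of it.
- bar (a joint): Angle of the steel hold-down bar in rad: 0 = down and level, fully home (end stop); it starts open at 1.6 to 2.0, past upright, leaning away from the nest (stop at 2.1), its end up to 350 mm above the bench. Stiff hinge: it stays where it is left and needs about 2 to 3 N at bar_push to move; a pinch on its edges tends to slip.
- bar_hinge (a point): Middle of the bar's hinge axis, which runs along the shaker's x axis, 85 mm from the nest on the -y side, 167 mm above the bench. Two 7 mm cheeks stand at 21 to 28 mm either side of it.
- bar_push (a point): Middle of the bar (flat strip 38 mm wide along the shaker's x, 6 mm thick), 125 mm from the hinge axis: a good place to push on its upper face (the one away from the nest while it stands open). At joint angle a it lies 125 cos(a) mm from the hinge toward the post and 125 sin(a) mm above it. The bar ends 182 mm from the hinge; its end slot, 22 mm wide, starts at 144 mm; the post stands at 160 mm.
- bar_cup (a point): Middle of the lower rim of the black rubber cup under the bar (outer diameter 49, inner 42 mm, 21.5 mm deep). With the bar down it lies over the nest, round the cap of the bottle, 1.5 mm above the bottle's shoulder.
- white_bottle: White reagent bottle with a black screw cap, 48 mm in diameter, 92 mm tall, body straight up to about 65 mm, cap about 31 mm wide. About 0.13 kg. Origin in the middle of its underside, z up. Beside the open bar the gripper has the most room if it closes along the shaker's x. To the left of the bottles stands a black analyser, 0.35 m tall (x 0.46 to 0.69, y from 0.42 on): come in round it.
- clip: Hairpin clip (R-clip) of 4.5 mm steel wire, lying flat, 96 mm long, 30 g: straight leg, double-turn eye (23.5 mm across, 9 mm high), sprung wavy leg in the same plane. Origin on its underside below the point where the straight leg leaves the eye; x along the straight leg to its tip (leg axis 2.25 mm above the underside), y toward the wavy leg, z up.
- clip_eye (a point): Centre of the eye: 9.5 mm in y from the straight leg's axis, 4.5 mm above the underside. Grip it here with the fingers closing along the clip's y; the outside of the eye and leg spans 23.5 mm. Flat pads on eye and leg also line the clip up.
- clip_seat (a point): Point on the axis of the straight leg, 52 mm from the origin, at the middle of the hollow of the wavy leg: it comes to the middle of the post's hole when the clip is home.
- clip_tip (a point): Rounded tip of the straight leg (86 mm from the origin). It reaches the post about 11 mm before the flared end of the wavy leg does.
- clip_spring (a joint): Opening of the sprung wavy leg in rad: 0 = free; it rises to about 0.06 to 0.1 while the bend of the leg rides over the post (a push of roughly 4 to 8 N) and drops back below 0.02 when its hollow has snapped round the post.
- amber_bottle: Bystander: brown bottle with a black cap, 54 mm in diameter, 108 mm tall. Too tall for the bar. Origin in the middle of its underside.
- petri_dish: Bystander: petri dish, 62 mm in diameter, 13 mm high. Origin in the middle of its underside.
- tweezers: Bystander: steel tweezers lying on the bench, 127 x 15 x 9 mm, long along y. Origin in the middle of the underside.

How it is judged:
By the outcome, as a careful person would: the job done as asked, in the order asked, and still so for the second after the job is handed in, with the robot touching nothing.
It also fails if it takes over 72 s, if anything falls off the work surface, if the arm or the gripper's body presses on something with over 40 N, if the wrist force passes 120 N, or if a joint passes its speed limit or range.

## Working session

There is one attempt and no reset: what is moved stays moved. The work goes in short steps, Python scripts to look and compute and a tool call to move; the robot and the scene stay as the last step left them, time stands still between calls to the robot, and variables do not carry over. Pictures are saved under pics/ and viewed, at most 10 in all, crops included, and the job is handed in when it is done.

Besides the shell and the picture viewer there is one more tool, called after "Call:" by a JSON object that holds its "op" and its "data". send_rows: Moves the arm, as the interface text tells. Shift numbers are shares of 80 mm and turn numbers shares of 2 pi rad, none past 1 either way. Its arguments: {"type":"object","properties":{"deltas":{"type":"string"},"claw":{"type":"number"}},"required":["deltas"]}

```bash
mkdir -p pics; ls; python3 - <<'E'
from cell import manip
import cv2
o=manip.get_obs()
for k,v in o.items(): print(k,v)
for n in("scene","top"):
    print(n,manip.camera_info(n)); cv2.imwrite(f"pics/{n}0.png",manip.grab_frame(n))
E
```

```text
pics
t 0.0
q [ 1.19420517  0.62931451  0.03842303  1.51834208 -0.02701806  0.99630589
 -0.02000268]
joint_vel [ 2.32678531e-03 -5.00509316e-04  4.53732439e-04  2.99367610e-04
  2.99714678e-05  1.67475167e-03  4.25447832e-04]
joint_torque [-4.02694002e-05 -5.49731684e+01  1.14355803e+00 -1.86633968e+01
 -5.22395479e-02  2.36355455e-02  1.76170333e-04]
ee_pos [ 198.63117972 -618.25222276  223.58252977]
eef_rot [ 9.87949697e-01  1.54772534e-01 -1.41441440e-04 -9.15528825e-04]
wrist_force [-0.37770272 -0.49828611  0.18324626]
torque [0.00101967 0.05369278 0.00479565]
grip_force 0.0
width 93.92806562772871
scene {'fovy': 49.80890712620449, 'cx': 312.3412833207733, 'cy': 193.05323366261464, 'R': array([[ 0.89465203, -0.44676257, -0.00097628],
       [-0.34616625, -0.69182092, -0.63368189],
       [ 0.28242994,  0.56726274, -0.77359312]]), 't': array([-496.06133951,  243.25905458, 1072.54586641])}
top {'fovy': 56.367959101611326, 'cx': 315.43301674038827, 'cy': 196.99793006876786, 'R': array([[ 0.00263053, -0.99975789,  0.02184593],
       [-0.98445888, -0.00642511, -0.17549767],
       [ 0.17559554, -0.02104477, -0.98423743]]), 't': array([ -53.5339285 ,  519.85871058, 1238.2355247 ])}
```

View pics/scene0.png

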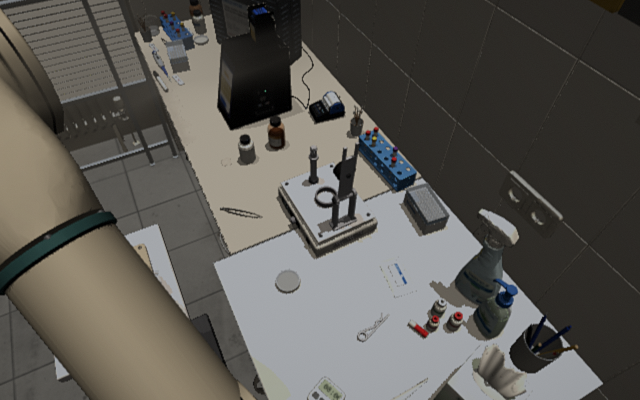

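View pics/top0.png

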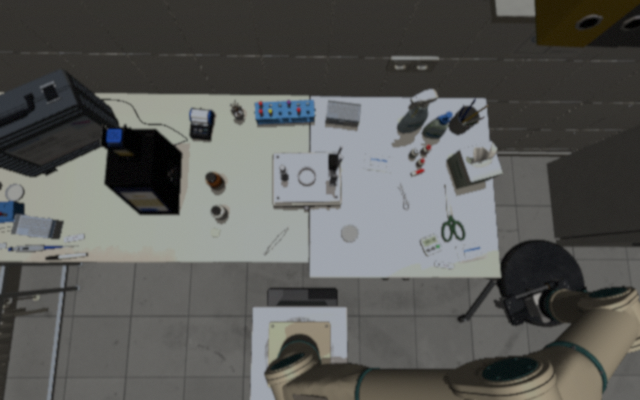

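The scene view shows the white bottle at (246,150), amber at (277,132), nest at (325,197), clip at (372,327). The top view shows bottle (219,213), nest (307,176), clip (404,197). Zooming next.

```bash
cat > h.py <<'E'
from cell import manip
import numpy as np, cv2
def cam(n):
    c=manip.camera_info(n); f=200/np.tan(np.radians(c["fovy"]/2))
    return np.array([[f,0,c["cx"]],[0,f,c["cy"]],[0,0,1]]),c["R"],c["t"]
def proj(n,X):
    K,R,t=cam(n); p=(R@np.atleast_2d(X).T).T+t; p=p@K.T; return p[:,:2]/p[:,2:]
def at_z(n,uv,z):
    K,R,t=cam(n); o=-R.T@t; d=R.T@np.linalg.inv(K)@np.r_[uv,1]; return o+d*(z-o[2])/d[2]
def tri(us,ut):
    P=[K@np.c_[R,t] for K,R,t in (cam("scene"),cam("top"))]
    X=cv2.triangulatePoints(P[0],P[1],np.float64(us),np.float64(ut)); return (X[:3]/X[3]).ravel()
def crop(im,x,y,w,h,s):
    return cv2.resize(im[y:y+h,x:x+w],None,fx=s,fy=s,interpolation=cv2.INTER_CUBIC)
E
python3 - <<'E'
from h import *
s=cv2.imread("pics/scene0.png");t=cv2.imread("pics/top0.png")
a=np.hstack([crop(s,270,140,115,115,3.4783),crop(t,262,140,90,75,400/90)[:400,:400] if 0 else cv2.resize(t[140:220,265:345],(400,400),interpolation=cv2.INTER_CUBIC)])
b=np.hstack([cv2.resize(x,(200,200),interpolation=cv2.INTER_CUBIC) for x in (s[125:175,230:280],t[190:230,200:240],s[305:345,350:390],t[177:217,384:424])])
m=np.vstack([a,b]);print(m.shape);cv2.imwrite("pics/m1.png",m)
E
```

```text
(600, 800, 3)
```

View pics/m1.png

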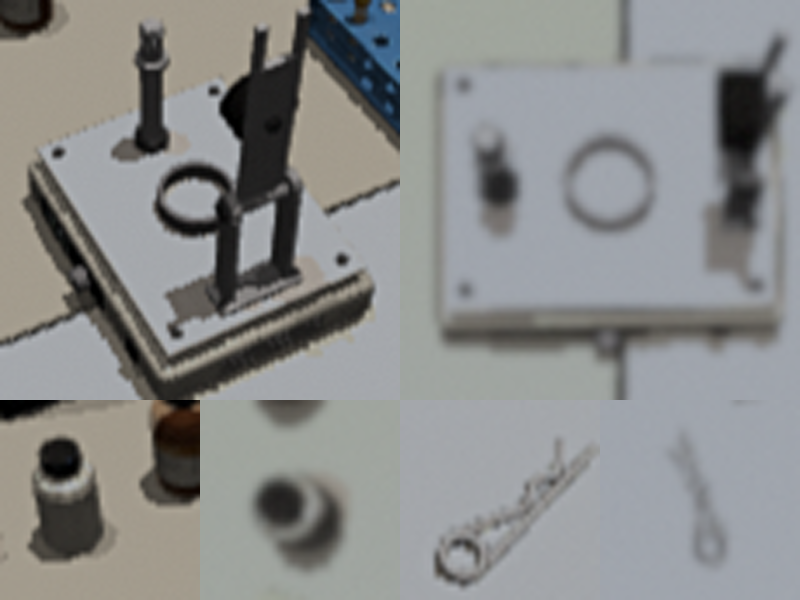

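The crops show: nest ring centre scene (326.6,196.9)/top (307,176.6), platform corners, post top at scene (313.4,147.2)/top (282,166.4), bar open near upright with the cup at the back. The clip's eye is at scene (362,336.6)/top (405.8,206.4), with the straight leg toward scene (389,316).

```bash
python3 - <<'E'
from h import *
from scipy.optimize import least_squares
O=[("top",(86,113,64),(273.6,154)),("top",(86,-113,64),(341.6,153.2)),("top",(-86,113,64),(273.6,202)),("top",(-86,-113,64),(341,202)),
("top",(0,0,82),(307,176.6)),("top",(0,75,197),(282,166.4)),
("scene",(-86,113,64),(280,183.1)),("scene",(86,113,64),(331.8,162.4)),("scene",(86,-113,64),(377,217.6)),("scene",(-86,-113,64),(317.4,240.6)),
("scene",(0,0,82),(326.6,196.9)),("scene",(0,75,197),(313.4,147.2))]
def W(p,X):
    c,s=np.cos(p[2]),np.sin(p[2]); return np.array([p[0]+c*X[0]-s*X[1],p[1]+s*X[0]+c*X[1],X[2]])
f=lambda p:np.concatenate([proj(n,W(p,X))[0]-uv for n,X,uv in O])
r=least_squares(f,[600,0,0],loss="soft_l1");print(r.x);print(f(r.x).reshape(-1,2).round(1).tolist())
np.save("shaker.npy",r.x)
print("bottle",tri((244.7,137.6),(216.4,210)),at_z("scene",(244.7,137.6),92),at_z("top",(216.4,210),92))
print("eye",tri((362,336.6),(405.8,206.4)),at_z("scene",(362,336.6),4.5),at_z("top",(405.8,206.4),4.5))
print("tip",at_z("scene",(389.4,316),2),[at_z("top",u,2) for u in ((401,184),(398.4,187))],"wavy",at_z("scene",(381.6,313),2))
for a in(1.6,1.7,1.8,1.9,2.0):
    for h in (-15,15):
      print(a,[proj(n,W(r.x,(h,-85+182*np.cos(a),167+182*np.sin(a))))[0].round(1).tolist() for n in("scene","top")])
E
```

```text
[ 5.84686059e+02 -2.33785718e+01  1.55083911e-02]
[[1.0, -0.5], [-1.8, -0.1], [0.7, 0.6], [0.0, -0.0], [0.5, -0.3], [1.1, 1.4], [0.0, -0.8], [1.6, -0.6], [-1.8, -0.5], [0.1, 1.9], [-0.4, -2.0], [-0.0, -0.3]]
bottle [465.99011095 274.66726617  91.56020411] [465.38649006 274.21740086  92.        ] [466.56815911 274.48647738  92.        ]
eye [ 496.36453718 -375.95199325   -3.67752819] [ 493.65904294 -378.2529944     4.5       ] [ 495.70506542 -373.91718764    4.5       ]
tip [ 578.39251787 -363.72816285    2.        ] [array([ 577.64893247, -360.46343921,    2.        ]), array([ 566.54266093, -350.63975279,    2.        ])] wavy [ 565.79884949 -349.00746373    2.        ]
1.6 [[343.7, 146.7], [341.4, 158.5]]
1.6 [[356.0, 142.1], [341.2, 147.7]]
1.7 [[348.0, 152.7], [348.1, 158.6]]
1.7 [[360.5, 148.0], [347.8, 147.8]]
1.8 [[352.4, 159.4], [354.7, 158.9]]
1.8 [[364.8, 154.5], [354.3, 148.2]]
1.9 [[356.6, 166.6], [360.9, 159.4]]
1.9 [[369.1, 161.6], [360.5, 148.7]]
2.0 [[360.7, 174.3], [366.7, 160.0]]
2.0 [[373.2, 169.3], [366.3, 149.4]]
```

Call:
{"op": "send_rows", "data": {"deltas": "0.125 0.125 0 0.006; 0.25 0.25 0 0.012; 0.375 0.375 0 0.019; 0.5 0.5 0 0.025; 0.625 0.625 0 0.031; 0.75 0.75 0 0.037; 0.875 0.875 0 0.044; 1 1 0 0.05", "claw": 0.5}}

```text
t: 1.1
ee_pos: [279.5, -538.2, 224.5]
eef_rot: [0.951, 0.309, 0.0, 0.0]
wrist_force: [-0.2, -0.3, 0.2]
width: 70.5
grip_force: 0.0
```

Call:
{"op": "send_rows", "data": {"deltas": "0.125 0.125 0 0.006; 0.25 0.25 0 0.012; 0.375 0.375 0 0.019; 0.5 0.5 0 0.025; 0.625 0.625 0 0.031; 0.75 0.75 0 0.037; 0.875 0.875 0 0.044; 1 1 0 0.05"}}

```text
t: 2.1
ee_pos: [359.5, -458.2, 224.5]
eef_rot: [0.891, 0.454, 0.0, 0.0]
wrist_force: [0.3, 0.1, 0.2]
width: 70.6
grip_force: 0.0
```

Call:
{"op": "send_rows", "data": {"deltas": "0.125 0.125 0 0.006; 0.25 0.25 0 0.012; 0.375 0.375 0 0.019; 0.5 0.5 0 0.025; 0.625 0.625 0 0.031; 0.75 0.75 0 0.037; 0.875 0.875 0 0.044; 1 1 0 0.05"}}

```text
t: 3.1
ee_pos: [439.5, -378.2, 224.4]
eef_rot: [0.809, 0.587, 0.0, -0.0]
wrist_force: [0.3, -0.3, 0.3]
width: 70.6
grip_force: 0.0
```

Call:
{"op": "send_rows", "data": {"deltas": "0.01 0.125 0 0.006; 0.02 0.25 0 0.012; 0.04 0.375 0 0.019; 0.05 0.5 0 0.025; 0.06 0.625 0 0.031; 0.08 0.75 0 0.037; 0.09 0.875 0 0.044; 0.1 1 0 0.05"}}

```text
t: 4.1
ee_pos: [446.9, -298.2, 224.5]
eef_rot: [0.707, 0.707, 0.0, -0.0]
wrist_force: [0.1, -0.7, 0.2]
width: 70.5
grip_force: 0.0
```

Call:
{"op": "send_rows", "data": {"deltas": "0 0.125 0 0; 0 0.25 0 0; 0 0.375 0 0; 0 0.5 0 0; 0 0.625 0 0; 0 0.75 0 0; 0 0.875 0 0; 0 1 0 0"}}

```text
t: 5.1
ee_pos: [446.8, -218.2, 224.5]
eef_rot: [0.708, 0.706, 0.0, 0.0]
wrist_force: [0.3, 0.9, 0.3]
width: 70.6
grip_force: 0.0
```

Call:
{"op": "send_rows", "data": {"deltas": "0 0.125 0 0; 0 0.25 0 0; 0 0.375 0 0; 0 0.5 0 0; 0 0.625 0 0; 0 0.75 0 0; 0 0.875 0 0; 0 1 0 0"}}

```text
t: 6.1
ee_pos: [446.8, -138.2, 224.5]
eef_rot: [0.708, 0.706, 0.0, 0.0]
wrist_force: [0.3, -0.1, 0.5]
width: 70.2
grip_force: 0.0
```

Call:
{"op": "send_rows", "data": {"deltas": "0 0.125 0 0; 0 0.25 0 0; 0 0.375 0 0; 0 0.5 0 0; 0 0.625 0 0; 0 0.75 0 0; 0 0.875 0 0; 0 1 0 0"}}

```text
t: 7.1
ee_pos: [446.8, -58.2, 224.5]
eef_rot: [0.708, 0.706, 0.0, 0.0]
wrist_force: [0.5, -0.5, -0.0]
width: 70.6
grip_force: 0.0
```

Call:
{"op": "send_rows", "data": {"deltas": "0 0.125 0 0; 0 0.25 0 0; 0 0.375 0 0; 0 0.5 0 0; 0 0.625 0 0; 0 0.75 0 0; 0 0.875 0 0; 0 1 0 0"}}

```text
t: 8.1
ee_pos: [446.8, 21.8, 224.5]
eef_rot: [0.708, 0.706, 0.0, -0.0]
wrist_force: [-0.5, 0.1, 0.6]
width: 70.1
grip_force: 0.0
```

Call:
{"op": "send_rows", "data": {"deltas": "0 0.125 0 0; 0 0.25 0 0; 0 0.375 0 0; 0 0.5 0 0; 0 0.625 0 0; 0 0.75 0 0; 0 0.875 0 0; 0 1 0 0"}}

```text
t: 9.1
ee_pos: [446.8, 101.8, 224.5]
eef_rot: [0.708, 0.706, 0.0, -0.0]
wrist_force: [-0.0, -0.1, -0.3]
width: 70.2
grip_force: 0.0
```

Call:
{"op": "send_rows", "data": {"deltas": "0.03 0.125 0 0; 0.06 0.25 0 0; 0.09 0.375 0 0; 0.12 0.5 0 0; 0.15 0.625 0 0; 0.18 0.75 0 0; 0.2 0.875 0 0; 0.24 1 0 0.0025"}}

```text
t: 10.1
ee_pos: [466.1, 181.8, 224.5]
eef_rot: [0.702, 0.712, -0.0, 0.0]
wrist_force: [-0.2, 0.7, -0.3]
width: 70.2
grip_force: 0.0
```

Call:
{"op": "send_rows", "data": {"deltas": "0 0.15 0 0; 0 0.3 0 0; 0 0.45 0 0; 0 0.6 0 0; 0 0.75 0 0; 0 0.9 0 0; 0 1 0 0; 0 1 0 0"}}

```text
t: 11.1
ee_pos: [465.9, 261.8, 224.4]
eef_rot: [0.702, 0.712, 0.0, -0.0]
wrist_force: [0.2, -0.2, 0.5]
width: 70.8
grip_force: 0.0
```

Call:
{"op": "send_rows", "data": {"deltas": "0 0.08 -0.125 0; 0 0.16 -0.25 0; 0 0.16 -0.375 0; 0 0.16 -0.5 0; 0 0.16 -0.625 0; 0 0.16 -0.75 0; 0 0.16 -0.875 0; 0 0.16 -1 0"}}

```text
t: 12.1
ee_pos: [466.1, 273.9, 143.8]
eef_rot: [0.703, 0.711, 0.0, 0.0]
wrist_force: [0.4, -0.2, 0.6]
width: 70.6
grip_force: 0.0
```

Call:
{"op": "send_rows", "data": {"deltas": "0 0 -0.15 0; 0 0 -0.3 0; 0 0 -0.45 0; 0 0 -0.6 0; 0 0 -0.75 0; 0 0 -0.85 0; 0 0 -0.95 0; 0 0 -1 0"}}

```text
t: 13.1
ee_pos: [465.9, 273.9, 64.0]
eef_rot: [0.703, 0.711, -0.0, -0.0]
wrist_force: [-0.5, 0.6, -0.0]
width: 70.3
grip_force: 0.0
```

Call:
{"op": "send_rows", "data": {"deltas": "0 0 -0.24 0; 0 0 -0.24 0; 0 0 -0.24 0; 0 0 -0.24 0; 0 0 -0.24 0; 0 0 -0.24 0; 0 0 -0.24 0; 0 0 -0.24 0", "claw": -0.2}}

```text
t: 14.1
ee_pos: [466.1, 273.9, 45.4]
eef_rot: [0.703, 0.711, 0.0, 0.0]
wrist_force: [-0.2, 0.4, -1.6]
width: 47.8
grip_force: 30.0
```

Call:
{"op": "send_rows", "data": {"deltas": "0 0 0.2 0; 0 0 0.4 0; 0 0 0.6 0; 0 -0.1 0.8 0; 0 -0.25 1 0; 0 -0.4 1 0; 0 -0.55 1 0; 0 -0.7 1 0"}}

```text
t: 15.1
ee_pos: [465.6, 216.6, 124.7]
eef_rot: [0.703, 0.711, -0.001, -0.0]
wrist_force: [-0.5, -0.3, -1.6]
width: 47.7
grip_force: 30.0
```

Call:
{"op": "send_rows", "data": {"deltas": "0 -0.125 0.05 0; 0 -0.25 0.1 0; 0 -0.375 0.15 0; 0 -0.5 0.2 0; 0 -0.625 0.25 0; 0 -0.75 0.25 0; 0 -0.875 0.25 0; 0 -1 0.25 0"}}

```text
t: 16.1
ee_pos: [465.9, 137.2, 145.2]
eef_rot: [0.703, 0.711, -0.0, -0.0]
wrist_force: [-0.4, 0.6, -1.1]
width: 47.8
grip_force: 30.0
```

Call:
{"op": "send_rows", "data": {"deltas": "0 -0.125 0 0; 0 -0.25 0 0; 0 -0.375 0 0; 0 -0.5 0 0; 0 -0.625 0 0; 0 -0.75 0 0; 0 -0.875 0 0; 0 -1 0 0"}}

```text
t: 17.1
ee_pos: [466.0, 57.3, 145.3]
eef_rot: [0.703, 0.711, 0.0, 0.0]
wrist_force: [0.8, 0.6, -1.1]
width: 47.7
grip_force: 30.0
```

Call:
{"op": "send_rows", "data": {"deltas": "0 -0.15 0 0; 0 -0.3 0 0; 0 -0.45 0 0; 0 -0.6 0 0; 0.1 -0.75 0 0; 0.2 -0.9 0 0; 0.35 -1 0 0; 0.48 -1 0 0"}}

```text
t: 18.1
ee_pos: [505.6, -22.8, 145.2]
eef_rot: [0.703, 0.711, 0.0, 0.0]
wrist_force: [0.6, -0.2, -0.4]
width: 47.5
grip_force: 30.0
```

Call:
{"op": "send_rows", "data": {"deltas": "0.125 0 0 0; 0.25 0 0 0; 0.375 0 0 0; 0.5 0 0 0; 0.65 0 0 0; 0.8 0 0 0; 0.95 0 0 0; 1 0 0 0"}}

```text
t: 19.1
ee_pos: [585.4, -22.0, 145.2]
eef_rot: [0.703, 0.711, 0.0, 0.0]
wrist_force: [-0.8, 0.4, -1.0]
width: 47.9
grip_force: 30.0
```

```bash
python3 - <<'E'
from h import *
s=manip.grab_frame("scene");cv2.imwrite("pics/s2.png",s)
o=manip.get_obs();print(o["ee_pos"],o["width"])
m=np.hstack([cv2.resize(x[130:250,270:350],(400,600),interpolation=cv2.INTER_CUBIC) for x in (cv2.imread("pics/scene0.png"),s)])
cv2.imwrite("pics/m2.png",m)
E
```

```text
[585.38062158 -21.99926614 145.16821747] 47.781198251510816
```

View pics/m2.png

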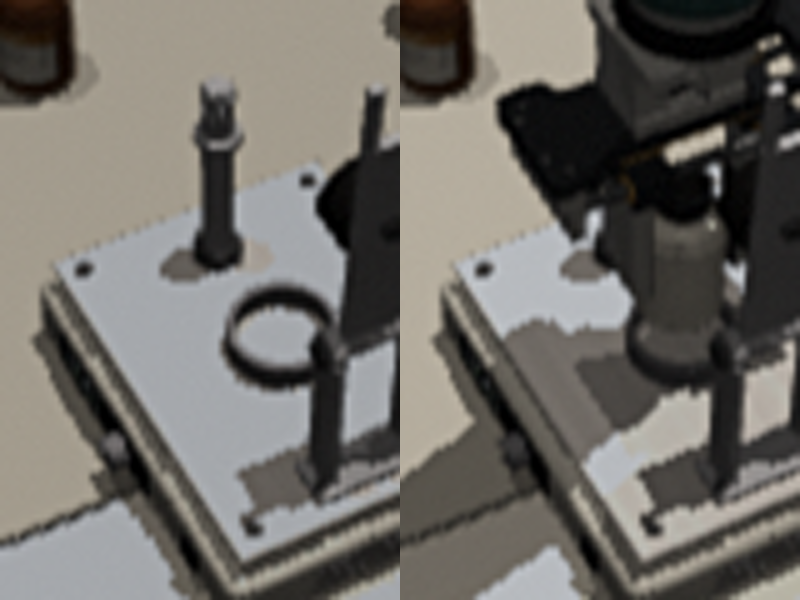

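```bash
python3 - <<'E'
from h import *
for z in (64,82,100,140): print(z,"tcp",proj("scene",(585.4,-22,z))[0].round(1),"x+10",proj("scene",(595.4,-22,z))[0].round(1),"y+10",proj("scene",(585.4,-12,z))[0].round(1))
t=cv2.imread("pics/top0.png");s=cv2.imread("pics/scene0.png")
# ring centre in top: dark ring pixels in window, ellipse fit
g=cv2.cvtColor(t,cv2.COLOR_BGR2GRAY);w=g[164:190,294:320]
m=(w<115).astype(np.uint8);n,l,st,c=cv2.connectedComponentsWithStats(m);i=1+np.argmax(st[1:,4]);ys,xs=np.nonzero(l==i)
print("ring",st[i],cv2.minEnclosingCircle(np.c_[xs,ys].astype(np.float32)),xs.mean()+294,ys.mean()+164)
cs,_=cv2.findContours((l==i).astype(np.uint8),0,1);e=cv2.fitEllipse(max(cs,key=len));print("ell",e[0][0]+294,e[0][1]+164,e[1])
print(at_z("top",(e[0][0]+294,e[0][1]+164),80))
E
```

```text
64 tcp [326.1 198.7] x+10 [329.3 197.4] y+10 [324.4 196.1]
82 tcp [326.2 194.5] x+10 [329.5 193.2] y+10 [324.5 191.9]
100 tcp [326.4 190.2] x+10 [329.7 188.9] y+10 [324.6 187.7]
140 tcp [326.7 180.4] x+10 [330.2 179.1] y+10 [325.  177.8]
ring [ 5  4 15  6 28] ((12.0, 8.0), 7.071167945861816) 306.35714285714283 169.60714285714286
ell 306.4825897216797 177.47769165039062 (16.91190528869629, 18.522451400756836)
[580.9732117  -20.00194191  80.        ]
```

Call:
{"op": "send_rows", "data": {"deltas": "0 -0.02 -0.05 0; 0 -0.02 -0.1 0; 0 -0.02 -0.15 0; 0 -0.02 -0.2 0; 0 -0.02 -0.25 0; 0 -0.02 -0.3 0; 0 -0.02 -0.35 0; 0 -0.02 -0.4 0"}}

```text
t: 20.15
ee_pos: [584.4, -23.7, 113.0]
eef_rot: [0.703, 0.711, 0.0, -0.0]
wrist_force: [-0.1, -0.2, -1.3]
width: 47.9
grip_force: 30.0
```

Call:
{"op": "send_rows", "data": {"deltas": "0 0 -0.015 0; 0 0 -0.03 0; 0 0 -0.04 0; 0 0 -0.045 0; 0 0 -0.045 0; 0 0 -0.045 0; 0 0 -0.045 0; 0 0 -0.045 0"}}

```text
t: 21.15
ee_pos: [584.4, -23.7, 109.7]
eef_rot: [0.703, 0.711, 0.0, 0.0]
wrist_force: [-0.1, 0.5, -1.4]
width: 47.6
grip_force: 30.0
```

Call:
{"op": "send_rows", "data": {"deltas": "0 0 0 0; 0 0 0 0; 0 0 0 0; 0 0 0.1 0; 0 0 0.3 0; 0 0 0.55 0; 0 0 0.8 0; 0 0 1 0", "claw": 0.4}}

```text
t: 22.15
ee_pos: [584.9, -23.6, 191.7]
eef_rot: [0.703, 0.711, 0.001, 0.001]
wrist_force: [0.3, 0.5, -0.3]
width: 65.9
grip_force: 0.0
```

Call:
{"op": "send_rows", "data": {"deltas": "0 0 0.125 0; 0 0 0.25 0; 0 0 0.375 0; 0 0 0.5 0; 0 0 0.625 0; 0 0 0.75 0; 0 0 0.875 0; 0 0 1 0", "claw": -1}}

```text
t: 23.15
ee_pos: [584.4, -23.7, 270.3]
eef_rot: [0.703, 0.711, 0.0, -0.0]
wrist_force: [-0.5, 0.3, -1.0]
width: 1.0
grip_force: 0.0
```

Call:
{"op": "send_rows", "data": {"deltas": "0 0 0.125 0; 0 0 0.25 0; 0 0 0.375 0; 0 0 0.5 0; 0 0 0.625 0; 0 0 0.75 0; 0 0 0.875 0; 0 0 1 0"}}

```text
t: 24.15
ee_pos: [584.4, -23.7, 350.3]
eef_rot: [0.703, 0.711, 0.0, -0.0]
wrist_force: [-0.2, 0.1, 0.2]
width: -0.1
grip_force: 0.0
```

Call:
{"op": "send_rows", "data": {"deltas": "0 0 0.15 0; 0 0 0.3 0; 0 0 0.4 0; 0 -0.1 0.45 0; 0 -0.25 0.45 0; 0 -0.4 0.45 0; 0 -0.5 0.45 0; 0 -0.6 0.45 0"}}

```text
t: 25.15
ee_pos: [584.3, -72.4, 385.4]
eef_rot: [0.703, 0.711, -0.0, -0.0]
wrist_force: [0.6, -0.6, -0.7]
width: 0.6
grip_force: 0.0
```

Call:
{"op": "send_rows", "data": {"deltas": "0 -0.15 0 0; 0 -0.3 0 0; 0 -0.45 0 0; 0 -0.6 0 0; 0 -0.75 0 0; 0 -0.9 0 0; 0 -0.93 0 0; 0 -0.95 0 0"}}

```text
t: 26.15
ee_pos: [584.4, -147.4, 385.7]
eef_rot: [0.703, 0.712, 0.0, -0.0]
wrist_force: [0.1, -0.6, -0.2]
width: 0.5
grip_force: 0.0
```

Call:
{"op": "send_rows", "data": {"deltas": "0 0 -0.15 0; 0 0 -0.3 0; 0 0 -0.45 0; 0 0 -0.6 0; 0 0 -0.75 0; 0 0 -0.85 0; 0 0 -0.9 0; 0 0 -0.95 0"}}

```text
t: 27.15
ee_pos: [584.6, -147.7, 309.7]
eef_rot: [0.703, 0.711, 0.0, 0.0]
wrist_force: [-1.5, -0.6, -0.1]
width: 0.6
grip_force: 0.0
```

```bash
python3 - <<'E'
from h import *
s=manip.grab_frame("scene");t=manip.grab_frame("top");cv2.imwrite("pics/s3.png",s);cv2.imwrite("pics/t3.png",t)
m=np.hstack([cv2.resize(s[90:250,270:376],(398,600),interpolation=cv2.INTER_CUBIC),cv2.resize(t[130:210,265:345],(400,600) if 0 else (400,400),interpolation=cv2.INTER_CUBIC) if 0 else cv2.copyMakeBorder(cv2.resize(t[130:210,265:345],(400,400),interpolation=cv2.INTER_CUBIC),0,200,0,0,0)])
cv2.imwrite("pics/m3.png",m)
E
```

```text
(no output)
```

View pics/m3.png

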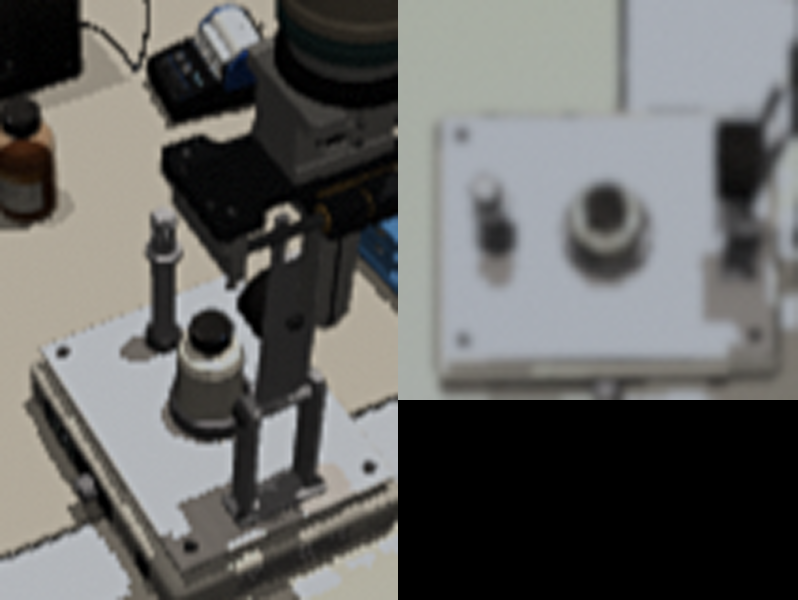

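The bottle stands in the nest (scene crop, ring base near (210,420)) and the closed fingers are behind the bar. Next I push the bar along its arc.

Call:
{"op": "send_rows", "data": {"deltas": "0 0.2 0 0; 0 0.37 0.01 0; 0 0.48 0.01 0; 0 0.6 0 0; 0 0.7 -0.01 0; 0 0.78 -0.03 0; 0 0.86 -0.05 0; 0 0.93 -0.075 0"}}

```text
t: 28.25
ee_pos: [584.5, -72.8, 303.6]
eef_rot: [0.703, 0.711, 0.0, -0.0]
wrist_force: [-0.8, -0.5, 0.5]
width: 0.5
grip_force: 0.7
```

Call:
{"op": "send_rows", "data": {"deltas": "0 0.09 -0.035 0; 0 0.18 -0.08 0; 0 0.265 -0.125 0; 0 0.35 -0.18 0; 0 0.425 -0.235 0; 0 0.5 -0.295 0; 0 0.57 -0.365 0; 0 0.64 -0.435 0"}}

```text
t: 29.25
ee_pos: [584.4, -21.6, 268.5]
eef_rot: [0.703, 0.711, 0.0, -0.0]
wrist_force: [-0.7, -0.2, 1.4]
width: 0.5
grip_force: 0.5
```

Call:
{"op": "send_rows", "data": {"deltas": "0 0.06 -0.075 0; 0 0.12 -0.15 0; 0 0.165 -0.23 0; 0 0.21 -0.31 0; 0 0.25 -0.39 0; 0 0.29 -0.48 0; 0 0.32 -0.58 0; 0 0.35 -0.69 0"}}

```text
t: 30.25
ee_pos: [584.5, 6.2, 213.1]
eef_rot: [0.703, 0.711, 0.0, 0.0]
wrist_force: [-0.9, 0.2, 1.4]
width: -0.1
grip_force: 0.4
```

Call:
{"op": "send_rows", "data": {"deltas": "0 0.01 -0.05 0; 0 0.02 -0.1 0; 0 0.03 -0.15 0; 0 0.03 -0.2 0; 0 0.04 -0.25 0; 0 0.04 -0.28 0; 0 0.04 -0.3 0; 0 0.04 -0.31 0"}}

```text
t: 31.25
ee_pos: [584.5, 9.0, 189.2]
eef_rot: [0.703, 0.711, 0.0, 0.0]
wrist_force: [-1.5, -0.6, 6.7]
width: 0.4
grip_force: 3.4
```

Call:
{"op": "send_rows", "data": {"deltas": "0 0 -0.005 0; 0 0 -0.01 0; 0 0 -0.015 0; 0 0 -0.02 0; 0 0 -0.025 0; 0 0 -0.025 0; 0 0 -0.025 0; 0 0 -0.025 0"}}

```text
t: 32.25
ee_pos: [584.6, 9.0, 189.1]
eef_rot: [0.703, 0.711, 0.0, 0.001]
wrist_force: [-3.6, -0.6, 15.4]
width: 0.7
grip_force: 7.5
```

```bash
python3 - <<'E'
from h import *
s=manip.grab_frame("scene");t=manip.grab_frame("top");cv2.imwrite("pics/s4.png",s);cv2.imwrite("pics/t4.png",t)
print(manip.get_obs()["wrist_force"])
b=cv2.resize(s[305:345,350:390],(400,400),interpolation=cv2.INTER_CUBIC)
m=np.hstack([cv2.resize(s[130:250,270:350],(400,600),interpolation=cv2.INTER_CUBIC),np.vstack([b,cv2.resize(t[180:210,384:424],(400,200),interpolation=cv2.INTER_CUBIC) if 0 else np.zeros((200,400,3),np.uint8)])])
cv2.imwrite("pics/m4.png",m)
E
```

```text
[-4.4828495  -1.49481824 13.97236207]
```

View pics/m4.png

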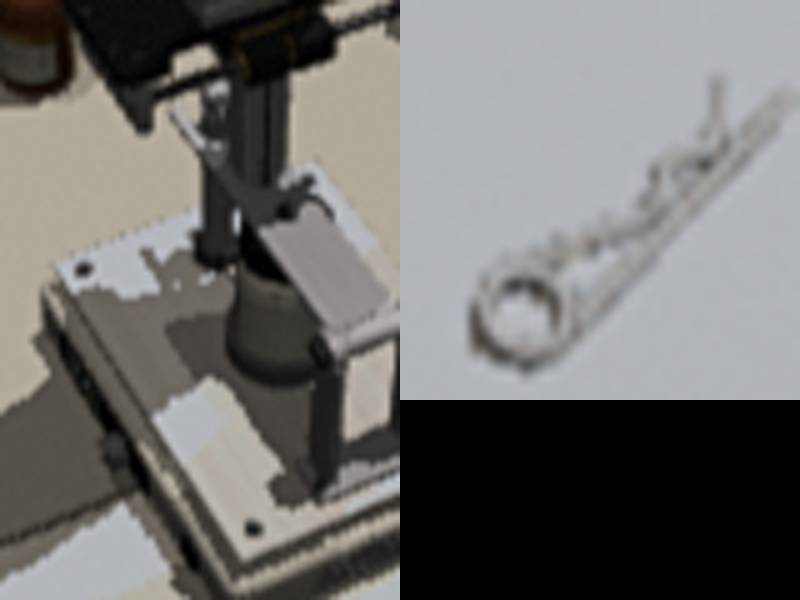

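The bar is home: a hard stop at fingertip z 170, with the fork round the post in the picture. The clip crop shows the eye centre at about (361.7,335.8) and the leg running through (374.6,329.6) to the tip at (388.6,314).

```bash
python3 - <<'E'
from h import *
from scipy.optimize import least_squares
mid=at_z("scene",(374.55,326.0),2.25)
print("mid",mid)
O=[("scene",(0,9.5,5.5),(361.65,335.75)),("scene",(86,0,2.25),(388.6,314.0)),("top",(0,9.5,5.5),(405.4,206.0)),("top",(86,0,2.25),(400.6,183.6))]
def W(p,X):
    c,s=np.cos(p[2]),np.sin(p[2]); return np.array([p[0]+c*X[0]-s*X[1],p[1]+s*X[0]+c*X[1],X[2]])
f=lambda p:np.concatenate([proj(n,W(p,X))[0]-uv for n,X,uv in O])
r=least_squares(f,[495,-380,.25]);print(r.x,np.degrees(r.x[2]),f(r.x).round(1));print("eye",W(r.x,(0,9.5,4.5)))
print([proj("scene",W(r.x,(d,0,2.25)))[0].round(1) for d in (0,20,43,60,86)])
E
```

```text
mid [ 533.60309047 -368.98214594    2.25      ]
[ 4.97378528e+02 -3.84308145e+02  3.01703181e-01] 17.286318933503228 [ 0.1 -0.6  0.1 -0.   0.9  0.7 -0.1 -0.1]
eye [ 494.55563297 -375.23724318    4.5       ]
[array([364.6, 338.6]), array([370.4, 332.7]), array([376.9, 326. ]), array([381.6, 321.2]), array([388.7, 314. ])]
```

Call:
{"op": "send_rows", "data": {"deltas": "0 0 0.1 0; 0 0 0.2 0; 0 0 0.4 0; 0 -0.1 0.5 0; 0 -0.25 0.5 0; 0 -0.4 0.5 0; 0 -0.6 0.5 0; 0 -0.8 0.5 0"}}

```text
t: 33.35
ee_pos: [584.2, -56.4, 226.5]
eef_rot: [0.703, 0.711, -0.0, -0.0]
wrist_force: [-0.0, -0.3, -0.1]
width: 0.5
grip_force: 0.0
```

Call:
{"op": "send_rows", "data": {"deltas": "-0.07 -0.125 0 -0.007; -0.14 -0.25 0 -0.015; -0.21 -0.375 0 -0.022; -0.28 -0.5 0 -0.03; -0.35 -0.625 0 -0.037; -0.42 -0.75 0 -0.045; -0.49 -0.875 0 -0.052; -0.56 -1 0 -0.06", "claw": 0.3}}

```text
t: 34.35
ee_pos: [539.2, -135.5, 226.9]
eef_rot: [0.825, 0.566, 0.0, -0.0]
wrist_force: [0.2, 0.1, -0.4]
width: 61.0
grip_force: 0.0
```

Call:
{"op": "send_rows", "data": {"deltas": "-0.07 -0.125 0 -0.007; -0.14 -0.25 0 -0.015; -0.21 -0.375 0 -0.022; -0.28 -0.5 0 -0.03; -0.35 -0.625 0 -0.037; -0.42 -0.75 0 -0.045; -0.49 -0.875 0 -0.052; -0.56 -1 0 -0.06"}}

```text
t: 35.35
ee_pos: [494.4, -215.5, 226.9]
eef_rot: [0.916, 0.401, 0.0, -0.0]
wrist_force: [0.2, -1.2, -0.6]
width: 61.2
grip_force: 0.0
```

Call:
{"op": "send_rows", "data": {"deltas": "0 -0.125 -0.1 -0.007; 0 -0.25 -0.2 -0.015; 0 -0.375 -0.3 -0.022; 0 -0.5 -0.4 -0.03; 0 -0.625 -0.5 -0.037; 0 -0.75 -0.6 -0.045; 0 -0.875 -0.7 -0.052; 0 -1 -0.8 -0.06"}}

```text
t: 36.35
ee_pos: [494.8, -295.5, 162.3]
eef_rot: [0.975, 0.223, 0.0, 0.0]
wrist_force: [0.6, 0.5, 0.0]
width: 60.9
grip_force: 0.0
```

Call:
{"op": "send_rows", "data": {"deltas": "0 -0.125 -0.1 -0.003; 0 -0.25 -0.2 -0.006; 0 -0.375 -0.3 -0.009; 0 -0.5 -0.4 -0.012; 0 -0.625 -0.5 -0.015; 0 -0.75 -0.6 -0.018; 0 -0.875 -0.7 -0.021; 0 -1 -0.8 -0.0245"}}

```text
t: 37.35
ee_pos: [494.8, -375.5, 98.3]
eef_rot: [0.989, 0.148, 0.0, -0.0]
wrist_force: [0.5, -0.4, 0.1]
width: 61.1
grip_force: 0.0
```

```bash
python3 - <<'E'
from h import *
s=manip.grab_frame("scene");t=manip.grab_frame("top");cv2.imwrite("pics/s5.png",s);cv2.imwrite("pics/t5.png",t)
print(manip.get_obs()["ee_pos"])
m=np.hstack([cv2.resize(s[300:360,340:400],(400,400),interpolation=cv2.INTER_CUBIC),cv2.resize(s[140:200,290:350],(400,400),interpolation=cv2.INTER_CUBIC)])
m=np.vstack([m,np.hstack([cv2.resize(t[180:210,384:444],(400,200),interpolation=cv2.INTER_CUBIC),cv2.resize(t[155:185,270:330],(400,200),interpolation=cv2.INTER_CUBIC)])])
cv2.imwrite("pics/m5.png",m)
E
```

```text
[ 493.91234025 -376.18556134   97.79413728]
```

View pics/m5.png

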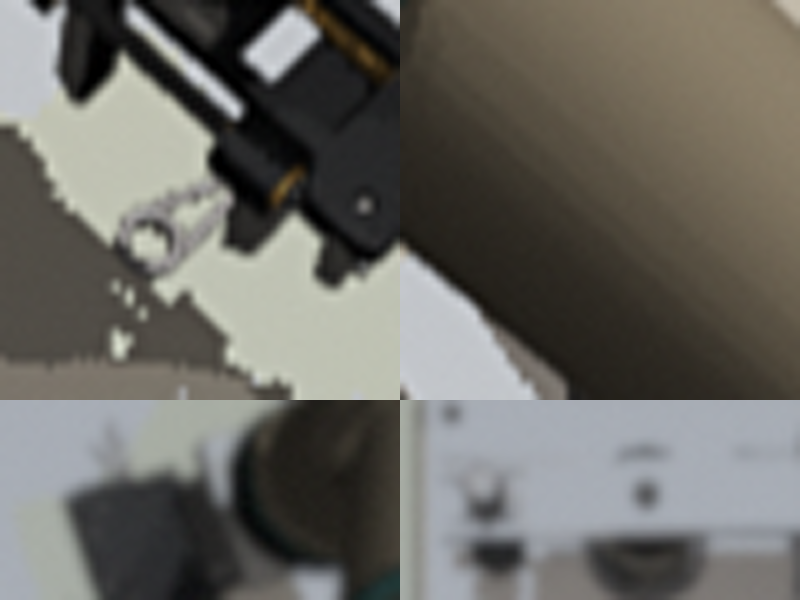

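Call:
{"op": "send_rows", "data": {"deltas": "0 0 -0.2 0; 0 0 -0.4 0; 0 0 -0.6 0; 0 0 -0.75 0; 0 0 -0.85 0; 0 0 -0.92 0; 0 0 -0.95 0; 0 0 -0.97 0"}}

```text
t: 38.45
ee_pos: [495.0, -375.0, 21.5]
eef_rot: [0.989, 0.149, 0.0, 0.0]
wrist_force: [0.5, -0.1, -1.3]
width: 60.9
grip_force: 0.0
```

Call:
{"op": "send_rows", "data": {"deltas": "0 0 0 0; 0 0 0 0; 0 0 0 0; 0 0 0 0; 0 0 0 0; 0 0 0 0; 0 0 0 0; 0 0 0 0", "claw": -0.8}}

```text
t: 39.45
ee_pos: [494.9, -374.9, 21.4]
eef_rot: [0.989, 0.149, 0.0, 0.0]
wrist_force: [-0.1, -0.2, 0.7]
width: 22.5
grip_force: 30.0
```

Call:
{"op": "send_rows", "data": {"deltas": "0 0 0.1 0; 0 0 0.25 0; 0 0 0.4 0; 0 0.05 0.55 0; 0 0.15 0.7 0; 0 0.25 0.8 0; 0 0.35 0.9 0; 0 0.45 1 0"}}

```text
t: 40.45
ee_pos: [494.7, -338.0, 101.7]
eef_rot: [0.989, 0.149, -0.0, -0.0]
wrist_force: [0.2, -0.5, -0.9]
width: 23.0
grip_force: 30.0
```

Call:
{"op": "send_rows", "data": {"deltas": "-0.05 0.125 0.125 -0.005; -0.1 0.25 0.25 -0.01; -0.15 0.375 0.375 -0.015; -0.2 0.5 0.5 -0.02; -0.25 0.625 0.625 -0.03; -0.3 0.75 0.75 -0.035; -0.35 0.875 0.875 -0.04; -0.37 1 1 -0.045"}}

```text
t: 41.45
ee_pos: [464.8, -258.2, 182.0]
eef_rot: [1.0, 0.007, -0.0, -0.0]
wrist_force: [0.2, 0.4, -0.4]
width: 22.8
grip_force: 30.0
```

Call:
{"op": "send_rows", "data": {"deltas": "0 0.125 0.05 0; 0 0.25 0.1 0; 0 0.375 0.15 0; 0 0.5 0.2 0; 0 0.625 0.26 0; 0 0.75 0.26 0; 0 0.875 0.26 0; 0 1 0.26 0"}}

```text
t: 42.45
ee_pos: [465.1, -178.1, 202.0]
eef_rot: [1.0, 0.008, -0.0, -0.0]
wrist_force: [-0.3, 0.2, -0.4]
width: 22.5
grip_force: 30.0
```

Call:
{"op": "send_rows", "data": {"deltas": "0 0.125 0 0; 0 0.25 0 0; 0 0.375 0 0; 0 0.5 0 0; 0 0.625 0 0; 0 0.75 0 0; 0 0.875 0 0; 0 1 0 0"}}

```text
t: 43.45
ee_pos: [465.2, -98.2, 202.1]
eef_rot: [1.0, 0.008, 0.0, 0.0]
wrist_force: [-0.6, -0.0, -0.3]
width: 22.8
grip_force: 30.0
```

Call:
{"op": "send_rows", "data": {"deltas": "0 0.125 0 0; 0 0.25 0 0; 0 0.375 0 0; 0 0.5 0 0; 0 0.625 0 0; 0 0.75 0 0; 0 0.875 0 0; 0 1 0 0"}}

```text
t: 44.45
ee_pos: [465.2, -18.2, 202.1]
eef_rot: [1.0, 0.008, 0.0, -0.0]
wrist_force: [0.5, -0.1, 0.1]
width: 22.9
grip_force: 30.0
```

Call:
{"op": "send_rows", "data": {"deltas": "0 0.15 0 0; 0 0.3 0 0; 0 0.45 0 0; 0 0.6 0 0; 0 0.75 0 0; 0.05 0.9 0 0; 0.1 1 0 0; 0.1 1 0 0"}}

```text
t: 45.45
ee_pos: [473.7, 61.8, 202.0]
eef_rot: [1.0, 0.008, 0.0, -0.0]
wrist_force: [0.3, -0.4, 0.1]
width: 22.6
grip_force: 30.0
```

```bash
python3 - <<'E'
from h import *
s=manip.grab_frame("scene");t=manip.grab_frame("top");cv2.imwrite("pics/s6.png",s);cv2.imwrite("pics/t6.png",t)
o=manip.get_obs();print(o["ee_pos"],o["width"],o["t"])
m=np.hstack([cv2.resize(s[140:180,280:320],(400,400),interpolation=cv2.INTER_CUBIC),cv2.resize(t[150:190,262:302],(400,400),interpolation=cv2.INTER_CUBIC)])
s0=cv2.imread("pics/scene0.png");t0=cv2.imread("pics/t4.png")
t0=cv2.imread("pics/t5.png")
m=np.vstack([m,np.hstack([cv2.resize(s0[145:165,295:335],(400,200),interpolation=cv2.INTER_CUBIC),cv2.resize(t0[155:175,262:302],(400,200),interpolation=cv2.INTER_CUBIC)])])
cv2.imwrite("pics/m6.png",m)
E
```

```text
[473.19253303  60.7972611  201.99562899] 22.746080187325756 45.55
```

View pics/m6.png

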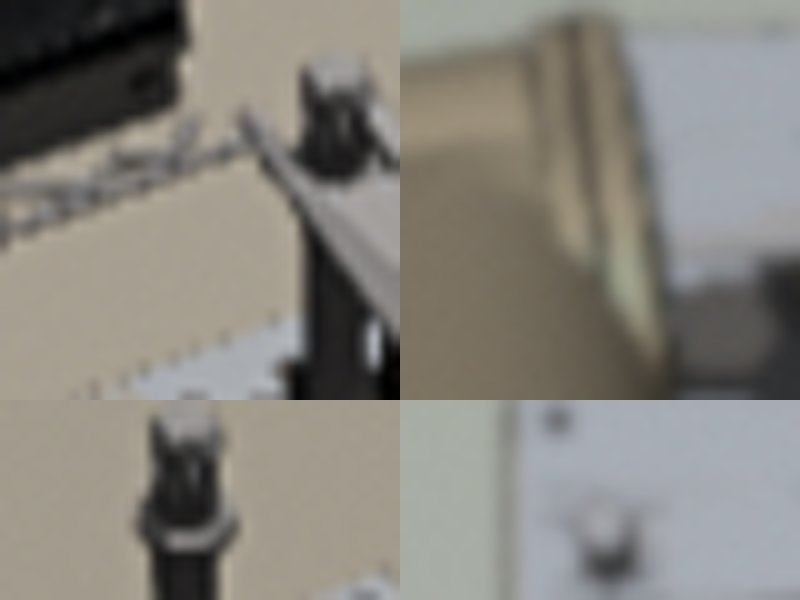

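```bash
python3 - <<'E'
from h import *
yaw=.0155;c,s=np.cos(yaw),np.sin(yaw)
T=np.array([473.7,61.8]); leg=lambda d:(T[0]+c*d+s*9.5,T[1]+s*d-c*9.5,182.9)
print("tip model",leg(86),proj("scene",leg(86)),"20",proj("scene",leg(20)))
P=tri((313.3,147.2),(282.2,166.5));print("post tri",P)
print("at197",at_z("scene",(313.3,147.2),197),at_z("top",(282.2,166.5),197))
print("tip obs at z182.9",at_z("scene",(304.35,153.55),182.9))
h=at_z("scene",(313.3,147.2),197);h[2]=183;print("hole px",proj("scene",h))
for n in("scene",):print(proj("scene",h+[0,10,0])-proj("scene",h),proj("scene",h+[0,0,10])-proj("scene",h))
import cv2
# subpixel: darker/lighter rows of leg in s6
g=cv2.imread("pics/s6.png").astype(int).sum(2)
print(g[146:168,280:308:4].T)
E
```

```text
tip model (np.float64(559.8369135607641), np.float64(53.63408778975216), 182.9) [[304.89911108 153.21394875]] 20 [[281.83508864 161.73825397]]
post tri [586.79149749  55.19626997 192.21047276]
at197 [582.86314674  50.87175207 197.        ] [587.74195998  54.4011902  197.        ]
tip obs at z182.9 [558.02814876  53.17438639 182.9       ]
hole px [[313.29600214 151.04030721]]
[[-1.70773713 -2.42616262]] [[ 0.0028477  -2.73547564]]
[[ 60   8  14  65 110 116 122 119 115 104 147 301 371 338 375 354 310 289
  331 438 479 472]
 [  2  33  95 120 123 119 119 110 113 242 414 455 368 322 402 384 359 471
  478 473 471 468]
 [ 51 105 125 124 115 117 106 147 342 483 476 469 382 314 350 382 476 473
  475 469 470 470]
 [125 118 110 112 112 115 240 417 462 346 247 352 373 364 472 481 472 471
  469 472 468 472]
 [113 108 103  97 142 339 473 471 460 363 311 353 380 481 477 473 471 470
  468 468 468 472]
 [473 476 474 475 472 446 442 476 457 367 369 468 478 471 470 470 469 472
  471 470 473 466]
 [473 471 473 469 426 356 294 301 340 378 482 480 474 470 471 469 470 470
  469 474 472 470]]
```

```bash
python3 - <<'E'
from h import *
for f in("scene0","s6"):
    g=cv2.imread(f"pics/{f}.png").astype(int).sum(2)
    print(f);print("cols 307..319");print(np.c_[np.arange(142,162),g[142:162,307:320]])
for y in (51,53,55):
    x=585-.0155*75
    th=np.linspace(0,2*np.pi,60);C=np.c_[x+9*np.cos(th),y+9*np.sin(th),0*th+197];p=proj("scene",C)
    print(y,"disc u",p[:,0].min().round(1),p[:,0].max().round(1),"v",p[:,1].min().round(1),p[:,1].max().round(1),"hole front",proj("scene",(x-9,y,183))[0].round(1))
E
```

```text
scene0
cols 307..319
[[142 459 458 458 455 460 459 456 458 457 463 459 459 462]
 [143 458 458 458 460 459 456 460 458 456 456 459 461 456]
 [144 459 456 461 461 458 459 459 459 463 459 461 457 459]
 [145 458 461 463 458 450 446 457 460 461 433 457 463 460]
 [146 461 464 449 391 440 445 454 462 449 413 456 461 459]
 [147 460 464 429 263 382 461 457 449 434 383 427 463 462]
 [148 461 468 434 201 268 416 376 377 360 300 375 462 460]
 [149 459 471 437 193 176 264 220 215 250 280 366 463 465]
 [150 463 467 443 213 119 129 158 156 180 269 421 465 462]
 [151 459 466 453 279 118  92 145 201 111 211 468 469 461]
 [152 462 472 454 272 133 111 137 218  89 209 480 470 465]
 [153 463 472 442 200 117 128 118 163 100 196 462 472 461]
 [154 465 447 357 142  96 127  95 113 106 184 423 463 462]
 [155 464 416 231 114  83 102  90  89  93 183 401 444 467]
 [156 460 387 213 135  94  91  87  87 100 210 378 389 464]
 [157 451 339 188 164 140 121 115 129 198 296 325 294 459]
 [158 459 384 194 169 225 329 329 323 346 329 245 310 461]
 [159 466 453 322 131 204 355 356 343 309 220 244 415 469]
 [160 467 473 434
[... 782 characters left out ...]
454 210 118 130 123 180 104 103 250 456 490]
 [154 399 396 351 150  93 124  97 121 109  90 164 329 476]
 [155 374 347 207 115  84 106  88  87  98 146 251 189 368]
 [156 304 384 298 154  85  90  92  93 104 211 362 208 245]
 [157 250 359 403 326 183 112 115 117 200 324 422 382 369]
 [158 355 307 405 441 348 310 315 289 382 446 476 497 480]
 [159 456 358 299 402 429 439 479 447 482 486 484 488 483]
 [160 480 434 231 319 413 415 470 484 489 483 475 484 482]
 [161 477 466 343 221 373 404 410 450 481 485 475 477 481]]
51 disc u 310.1 317.1 v 144.6 149.5 hole front [310.5 152. ]
53 disc u 309.8 316.7 v 144.1 149.0 hole front [310.2 151.5]
55 disc u 309.4 316.4 v 143.6 148.5 hole front [309.8 151. ]
```

Call:
{"op": "send_rows", "data": {"deltas": "0.05 0 0 0; 0.1 0 0 0; 0.15 0 0 0; 0.19 0 0 0; 0.22 0 0 0; 0.25 0 0 0; 0.28 0.005 0 0; 0.3 0.005 0 0"}}

```text
t: 46.55
ee_pos: [497.4, 61.6, 202.1]
eef_rot: [1.0, 0.008, 0.0, -0.0]
wrist_force: [0.3, -1.2, -0.6]
width: 23.1
grip_force: 30.0
```

Call:
{"op": "send_rows", "data": {"deltas": "0.025 0 0 0; 0.05 0 0 0; 0.075 0 0 0; 0.1 0 0 0; 0.125 0 0 0; 0.15 0 0 0; 0.175 0 0 0; 0.2 0.003 0 0"}}

```text
t: 47.55
ee_pos: [510.8, 62.8, 201.4]
eef_rot: [1.0, 0.008, -0.003, -0.0]
wrist_force: [-5.6, 3.3, 0.9]
width: 22.8
grip_force: 30.0
```

Call:
{"op": "send_rows", "data": {"deltas": "0.02 0 0 0; 0.04 0 0 0; 0.06 0 0 0; 0.08 0 0 0; 0.1 0 0 0; 0.12 0 0 0; 0.14 0 0 0; 0.15 0 0 0"}}

```text
t: 48.55
ee_pos: [524.9, 63.4, 201.9]
eef_rot: [1.0, 0.009, -0.0, -0.001]
wrist_force: [-2.7, 4.7, -0.9]
width: 22.8
grip_force: 30.0
```

Call:
{"op": "send_rows", "data": {"deltas": "0.01 0 0 0; 0.02 0 0 0; 0.03 0 0 0; 0.04 0 0 0; 0.05 0 0 0; 0.06 0 0 0; 0.07 0 0 0; 0.07 0 0 0"}}

```text
t: 49.55
ee_pos: [530.8, 62.0, 202.1]
eef_rot: [1.0, 0.008, 0.0, -0.0]
wrist_force: [0.3, 5.1, 0.7]
width: 22.9
grip_force: 30.0
```

```bash
python3 - <<'E'
from h import *
s=manip.grab_frame("scene");cv2.imwrite("pics/s7.png",s)
o=manip.get_obs();print(o["ee_pos"],o["wrist_force"],o["t"])
cv2.imwrite("pics/m7.png",cv2.resize(s[135:185,280:330],(600,600),interpolation=cv2.INTER_CUBIC))
E
```

```text
[530.85435893  62.01331285 202.13187569] [-0.95871456  5.08273327 -0.27601418] 49.6
```

View pics/m7.png

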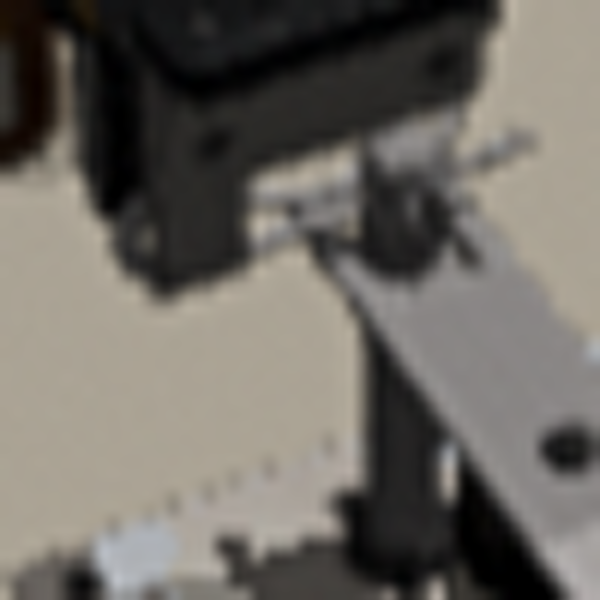

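The straight leg is through the post, with its tip protruding at crop (525,140), so px (323,146). That is about 2–4 mm short of home, so I push on.

Call:
{"op": "send_rows", "data": {"deltas": "0.005 0 0 0; 0.01 0 0 0; 0.015 0 0 0; 0.02 0 0 0; 0.025 0 0 0; 0.03 0 0 0; 0.035 0 0 0; 0.04 0 0 0"}}

```text
t: 50.6
ee_pos: [531.4, 62.0, 201.5]
eef_rot: [1.0, 0.008, -0.003, -0.0]
wrist_force: [-5.3, 4.7, 1.0]
width: 22.7
grip_force: 30.0
```

Call:
{"op": "send_rows", "data": {"deltas": "0.005 0 0 0; 0.01 0 0 0; 0.015 0 0 0; 0.02 0 0 0; 0.025 0 0 0; 0.025 0 0 0; 0.025 0 0 0; 0.025 0 0 0"}}

```text
t: 51.6
ee_pos: [531.7, 62.0, 201.1]
eef_rot: [1.0, 0.008, -0.004, 0.0]
wrist_force: [-7.0, 5.1, 2.0]
width: 23.0
grip_force: 30.0
```

Call:
{"op": "send_rows", "data": {"deltas": "-0.01 0 0 0; -0.02 0 0 0; -0.03 0 0 0; -0.04 0 0 0; -0.05 0 0 0; -0.05 0 0 0; -0.05 0 0 0; -0.05 0 0 0"}}

```text
t: 52.6
ee_pos: [531.3, 62.1, 201.9]
eef_rot: [1.0, 0.008, -0.001, -0.0]
wrist_force: [-1.4, 5.7, 0.2]
width: 23.1
grip_force: 30.0
```

Call:
{"op": "send_rows", "data": {"deltas": "0 0 0 0; 0 0 0 0; 0 0 0 0; 0 0 0 0; 0 0 0 0; 0 0 0 0; 0 0 0 0; 0 0 0 0", "claw": 0}}

```text
t: 53.6
ee_pos: [532.0, 61.8, 202.1]
eef_rot: [1.0, 0.008, 0.0, 0.0]
wrist_force: [0.7, 0.0, 0.4]
width: 46.9
grip_force: 0.0
```

Call:
{"op": "send_rows", "data": {"deltas": "0 0 0.1 0; 0 0 0.2 0; 0 0 0.35 0; 0 0 0.5 0; 0 0 0.7 0; -0.2 0 0.9 0; -0.5 0 1 0; -0.8 0 1 0"}}

```text
t: 54.6
ee_pos: [468.0, 61.8, 283.4]
eef_rot: [1.0, 0.008, 0.001, -0.0]
wrist_force: [0.3, 0.9, 0.6]
width: 46.6
grip_force: 0.0
```

Call:
{"op": "send_rows", "data": {"deltas": "-0.2 -0.1 0.1 0; -0.4 -0.2 0.2 0; -0.6 -0.4 0.3 0; -0.8 -0.6 0.3 0; -0.8 -0.8 0.3 0; -0.8 -1 0.3 0; -0.8 -1 0.3 0; -0.8 -1 0.3 0"}}

```text
t: 55.6
ee_pos: [403.7, -18.1, 306.0]
eef_rot: [1.0, 0.008, -0.0, -0.0]
wrist_force: [0.4, 0.2, 0.6]
width: 47.2
grip_force: 0.0
```

```bash
python3 - <<'E'
from h import *
s=manip.grab_frame("scene");t=manip.grab_frame("top");cv2.imwrite("pics/s8.png",s);cv2.imwrite("pics/t8.png",t)
m=np.hstack([cv2.resize(s[135:185,280:330],(400,400),interpolation=cv2.INTER_CUBIC),cv2.resize(t[150:190,262:302],(400,400),interpolation=cv2.INTER_CUBIC)])
cv2.imwrite("pics/m8.png",m)
E
```

```text
(no output)
```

View pics/m8.png

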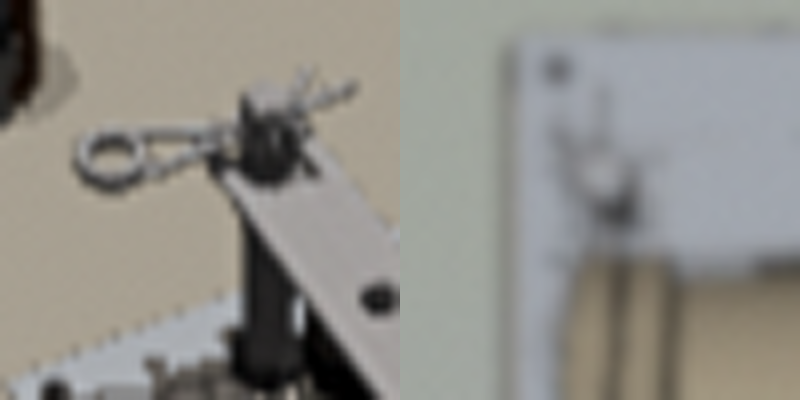

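The picture shows the clip lying level through the post. Its eye is in front at crop (110,158), the tip and flared wavy end are behind at (350,88)/(305,75), the bar is home, and the robot is clear.

```bash
python3 -c "
from h import *
print(proj('scene',[(531.4,62,186),(617.5,53.8,183)]))
print(manip.hand_in())"
```

```text
[[293.57587389 153.81960004]
 [324.54205169 146.14819193]]
the job is handed in; nothing more can be done
None
```

The job is handed in at about 56 s with the robot clear: the white bottle is upright in the nest, the bar is fully home round the post, and the clip is through the cross hole. I judged the snap from the push force, the stop position and the last picture, because the spring angle cannot be read directly.

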